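# Clip the texture roller that fits into the embossing stand

### The job

The stop block set behind the clip on the embossing stand leaves room for just one of the three ribbed rollers in the rack: pick the one that fills the space between the blue end cheek and that stop block, with only a few millimetres of play. Push it down into the two forks, past the sprung red jaw, until it lies fully home and level and the jaw has closed over it. The height the forks are set to is not known, so feel for the bottom and press gently, never forcing it. Leave the other two rollers lying in the rack, and do not disturb the bowl, the jar or the spatula.

Things in the scene. Friction and masses are not known exactly. Their poses are not given: they have to be found in the camera images.
- stand: Embossing stand, fixed. Dark steel base plate 140 x 230 x 10 mm (x -35 to 105, y -115 to 115 mm), origin on the table, z up. Along y at x = 0: blue end cheek (inner face y = -85 mm, top 82 mm above the table), plain fork at y = -70, fork with red sprung jaw at y = +10, then the stop block in use. Between the forks only a plate 32 mm below the roller's axis: 70 mm of roller free for fingers.
- clip (a point): Point at the end cheek's inner face, on the axis of a roller seated with the fork carriage at its lowest setting (stand x = 0, y = -85 mm, 50 mm above the table). Its y axis points from the cheek along the roller to the stop block; z up. The carriage may be set 0 to 16 mm higher, and so the seated roller with it; its setting is not given: feel for it.
- fork (a point): The plain fork, 15 mm from the cheek's face, at clip height. Both aluminium forks sit on one height carriage that stays where it is set. They are 10 mm thick along y and 24 mm wide inside for the 22 mm roller (the second one's +x tine ends 12 mm below the seated axis, to make room for the jaw); tines flare outward above, tops 25 mm above the seated axis.
- fork_jaw (a point): The fork with the jaw, 95 mm from the cheek's face, at clip height. The jaw stands on its +x side and its nose, a free-running brass wheel 10 mm across and 13 mm wide along y, overhangs the fork: when shut its centre is 9 mm to +x of and 14.5 mm above the seated roller's axis, wherever the carriage is set.
- stop_seat (a point): Point on the base plate (10 mm above the table), in line with the forks, 190 mm from the end cheek's inner face: the stop block in use has its origin here. The other two blocks are parked beside it at stand x = 50 and 85 mm. Cheek and stop lean outward over their top 10 mm as a lead-in.
- jaw (a joint): Red sprung jaw: 0 shut, grows as its nose is pushed to the stand's +x (limit 0.8 rad). Hinge along y. A roller pushed down meets its nose about 28 mm above the seated height and moves it about 0.2 rad aside; then it springs shut over the roller. Takes roughly 10 to 20 N down at the jaw. Shut, it lets the roller rise about 2 mm at most.
- rack: Grey rack fixed to the table, base 200 x 130 x 8 mm, origin under its centre. Three grooves along its y at x = -65, 0 and 65 mm hold the rollers level, axes 34 mm above the table. Each groove is two pairs of small prongs at y = -42 and +42 mm (7 mm thick, tops 37 mm above the table), open between.
- bowl: Bystander: terracotta bowl, 110 mm across, 60 mm high; origin under its centre.
- jar: Bystander: white glaze jar with blue lid, 60 mm across, 85 mm high; origin under its centre.
- spatula: Bystander: spatula 190 mm long lying on the table along its x; origin underneath, near its middle.
- stop_a: Blue stop block fixed on the stand, 24 mm wide, 75 mm long, 62 mm high plus a leaning lip (top 82 mm above the table). Origin at the underside of its far end; it reaches from there towards the cheek (along -y). One of the three blocks is in use at stop_seat, the other two are parked; which one varies.
- roller_a: Ribbed wooden texture roller, a plain cylinder 22 mm in diameter and 110 mm long, about 66 g. Origin at its centre, y along its axis; either end may go to the cheek. Lies in one of the rack's grooves; which one varies.
- stop_b: Blue stop block fixed on the stand, 24 mm wide, 50 mm long, 62 mm high plus a leaning lip (top 82 mm above the table). Origin at the underside of its far end; it reaches from there towards the cheek (along -y). One of the three blocks is in use at stop_seat, the other two are parked; which one varies.
- roller_b: Ribbed wooden texture roller, a plain cylinder 22 mm in diameter and 135 mm long, about 81 g. Origin at its centre, y along its axis; either end may go to the cheek. Lies in one of the rack's grooves; which one varies.
- stop_c: Blue stop block fixed on the stand, 24 mm wide, 25 mm long, 62 mm high plus a leaning lip (top 82 mm above the table). Origin at the underside of its far end; it reaches from there towards the cheek (along -y). One of the three blocks is in use at stop_seat, the other two are parked; which one varies.
- roller_c: Ribbed wooden texture roller, a plain cylinder 22 mm in diameter and 160 mm long, about 96 g. Origin at its centre, y along its axis; either end may go to the cheek. Lies in one of the rack's grooves; which one varies.
Mind the look-alikes: they are no part of the job. Leave any pink, purple or yellow look-alike of the roller_c alone.

How it is judged:
At the end, for the whole second after the job is handed in: The roller 5 mm shorter than the space from cheek to stop block lies at rest in both forks: within 3 mm across, 5 mm along, within the forks' height range (4 mm over), and 0.06 rad of its seated place; the jaw is shut (under 0.06 rad); the other two rollers lie in the rack, under 45 mm high (((horizontal distance between stop_a and stop_seat below 0.01 m and angle between the y axis of roller_a and the y axis of stand, either way round below 0.06 rad and x of roller_a in the frame of clip between -0.003 and 0.003 m and z of roller_a in the frame of clip between -0.004 and 0.02 m and y of roller_a in the frame of clip between 0.0525 and 0.0625 m and linear speed of roller_a below 0.01 m/s and x of roller_b in the frame of rack between -0.1 and 0.1 m and y of roller_b in the frame of rack between -0.05 and 0.05 m and height (world z) of each of roller_b, roller_c below 0.045 m and x of roller_c in the frame of rack between -0.1 and 0.1 m and y of roller_c in the frame of rack between -0.05 and 0.05 m) or (horizontal distance between stop_b and stop_seat below 0.01 m and angle between the y axis of roller_b and the y axis of stand, either way round below 0.06 rad and x of roller_b in the frame of clip between -0.003 and 0.003 m and z of roller_b in the frame of clip between -0.004 and 0.02 m and y of roller_b in the frame of clip between 0.065 and 0.075 m and linear speed of roller_b below 0.01 m/s and x of roller_a in the frame of rack between -0.1 and 0.1 m and y of roller_a in the frame of rack between -0.05 and 0.05 m and height (world z) of each of roller_a, roller_c below 0.045 m and x of roller_c in the frame of rack between -0.1 and 0.1 m and y of roller_c in the frame of rack between -0.05 and 0.05 m) or (horizontal distance between stop_c and stop_seat below 0.01 m and angle between the y axis of roller_c and the y axis of stand, either way round below 0.06 rad and x of roller_c in the frame of clip between -0.003 and 0.003 m and z of roller_c in the frame of clip between -0.004 and 0.02 m and y of roller_c in the frame of clip between 0.0775 and 0.0875 m and linear speed of roller_c below 0.01 m/s and x of roller_a in the frame of rack between -0.1 and 0.1 m and y of roller_a in the frame of rack between -0.05 and 0.05 m and height (world z) of each of roller_a, roller_b below 0.045 m and x of roller_b in the frame of rack between -0.1 and 0.1 m and y of roller_b in the frame of rack between -0.05 and 0.05 m)) and value of joint jaw below 0.06 rad); the robot touches nothing.
It fails at once if the clay bowl is disturbed (moved more than 30 mm) (distance of bowl from where it was at the start of the episode above 0.03 m).
It fails at once if the glaze jar is disturbed (moved more than 30 mm) (distance of jar from where it was at the start of the episode above 0.03 m).
It fails at once if the spatula is disturbed (moved more than 30 mm) (distance of spatula from where it was at the start of the episode above 0.03 m).
It fails at once if a roller is forced: pressed on the stand or a stop block with more than 50 N (contact force between any of roller_a, roller_b, roller_c and stand above 50 N or contact force between any of roller_a, roller_b, roller_c and stop_a above 50 N or contact force between any of roller_a, roller_b, roller_c and stop_b above 50 N or contact force between any of roller_a, roller_b, roller_c and stop_c above 50 N).
It also fails if it takes over 46 s, if anything falls off the work surface, if the arm or the gripper's body presses on something with over 40 N, if the wrist force passes 120 N, or if a joint passes its speed limit or range.

### The arm

A 6-joint arm with a two-finger parallel gripper is mounted at the origin on the work surface. World frame = base frame: x ahead of the robot, y to its left, z up, the work surface at z = 0. Lengths are in m, angles in rad, forces in N, time in s.
With the tool pointing down it reaches from about 0.425 to 0.95 m from the base axis. Payload 3.5 kg.
Tool frame: the origin (TCP) lies between the finger pads; the fingertips stand 19 mm ahead of it and the grasp point (between the pads) is the TCP; z points along the fingers, y is the line along which they close (so a half turn about z gives the same grasp; the last joint's range is limited). The gripper opens to 85 mm and grips with 20 to 120 N. Pads are 22 mm wide; open, the fingers measure 114 mm over their backs; the gripper's body (76 mm by 85 mm) begins 54 mm behind the grasp point. The pads swing forward as they close: fully open they stand 13 mm farther back than shut.
Start: joints at [1.017, 0.286, 1.577, -0, 1.279, -0.15], TCP at [0.265, 0.621, 0.25] pointing down, gripper open.
Joint ranges: [-2.77, 2.77], [-0.9, 2.22], [0.21, 2.48], [-1.53, 4.67], [0.24, 2.81], [-2.84, 2.84]. Speed limits (rad/s): [2.79, 2.79, 3.14, 3.14, 3.14, 3.14].

### API

Orientations are given as a unit quaternion [x, y, z, w].
In Python, from plant import monitor, eyes, ctrl gives the robot as it stands.
- The arm moves only by the shell command python3 -m handwheel 'ROWS' [FORCE]. ROWS is JSON, a list of rows, each a list of 7 numbers: the shift along the tool's x, y, z in units of 40 cm (1.0 is 40 cm), then the turn, a rotation vector about the tool's x, y, z in units of pi rad (1.0 is pi rad), then the opening, from -1 (shut) to 1 (fully open). A call has 1 to 12 rows; each row is the pose to reach, as a shift and turn from the pose commanded when the call began, along the tool's axes at that moment, turning the shorter way round; what a row does not reach only later rows make up. A row lasts 1/8 s, in which the tool goes at most 62.5 mm and 10.7 degrees, less where a joint would pass 70% of its speed; a pose out of reach is approached as far as the arm can. A call with a number of a shift or a turn outside -1 to 1 is refused whole. A call with a gripper value outside its range is refused whole. The fingers move at their own pace and stop on an object; FORCE is the grip in N (left out, the last holds). Time passes only in rows, so rows that repeat a pose let the fingers close. It gives the time, the measured TCP pose, the force, the opening and the grip force at its end, in the units of the state.
- monitor.get_state(): the state, without advancing time (a new reading comes with each control period).
- eyes.read_camera(name): name is "scene" or "top" or "wrist"; returns the picture (420x560x3 uint8, red, green, blue); there is no depth.
- eyes.camera_params(name): a dict with "K" (3x3 intrinsics, pixels), "R" (3x3) and "t" (3): a world point X has camera coordinates R X + t. Camera axes: x right, y down, z forward; pixel columns grow to the right and rows downward; lengths in m; the calibration is good to about 2 mm. A picture is of the moment at which its call begins: read the wrist's pose just before it. camera_params takes no time and is no camera call; for the wrist camera it gives the pose at the moment of the call.
- ctrl.sign_off(): hands the job in; it is judged then, once.
The state is a dict: "time": time; "qpos": joint angles; "dq": joint speeds; "joint_efforts": joint torques, N m; "eef_pos": TCP position; "tcp_rot": TCP orientation; "contact_force": force on the tool from outside, world axes, zero at the start; "wrist_torque": the same for the moment, N m; "opening": opening from 0.0 (shut) to 1.0 (fully open); "finger_force": force on a finger pad.
Only numpy, scipy, OpenCV 4.12 (cv2) and the standard library are available. Lean on these libraries where they do the work, as an engineer would, in place of code of your own. Each camera call takes 0.05 s, during which the arm holds its last target. There are 200 camera calls.

## Working session

There is one attempt and no reset: what is moved stays moved. The work goes in short steps, Python scripts to look and compute and a shell command to move; the robot and the scene stay as the last step left them, time stands still between calls to the robot, and variables do not carry over. Pictures are saved under pics/ and viewed, at most 10 in all, crops included, and the job is handed in when it is done.

```bash
ls; mkdir -p pics; python3 - <<'E'
from plant import monitor, eyes
import cv2,numpy as np
a=eyes.read_camera("scene");b=eyes.read_camera("top")
for n,i in(("scene0",a),("top0",b)): cv2.imwrite(f"pics/{n}.png",i[:,:,::-1])
for n in("scene","top"):
  p=eyes.camera_params(n);print(n,np.round(p["K"],1).tolist(),np.round(p["R"],3).tolist(),np.round(p["t"],3).tolist())
print(monitor.get_state())
E
```

```text
pics
scene [[442.2, 0.0, 273.9], [0.0, 442.2, 208.5], [0.0, 0.0, 1.0]] [[-0.628, 0.778, 0.017], [0.622, 0.514, -0.591], [-0.469, -0.36, -0.807]] [0.258, -0.333, 1.364]
top [[405.0, 0.0, 279.0], [0.0, 405.0, 206.8], [0.0, 0.0, 1.0]] [[0.042, -0.999, 0.004], [-0.97, -0.042, -0.238], [0.238, 0.006, -0.971]] [0.067, 0.564, 1.144]
{'time': 0.1, 'qpos': array([ 1.01699293e+00,  2.87109980e-01,  1.57802735e+00,  2.17366478e-06,
        1.27863429e+00, -1.50037931e-01]), 'dq': array([ 0.00147215, -0.00025441, -0.00318023,  0.00061498,  0.0005944 ,
       -0.00050516]), 'joint_efforts': array([ 1.61351811e-03, -4.07294869e+01, -2.93700045e+01, -9.39592246e-05,
        3.43130887e-03,  4.72945459e-06]), 'eef_pos': array([0.2648949 , 0.62024254, 0.24906529]), 'tcp_rot': array([ 2.00514372e-01,  9.79690155e-01, -1.02235224e-03, -3.76522865e-04]), 'contact_force': array([-0.64639923,  0.68930612, -0.97455746]), 'wrist_torque': array([ 0.00074757, -0.04092784, -0.04455667]), 'finger_force': 0.0, 'opening': 0.9968677979774823}
```

View pics/scene0.png

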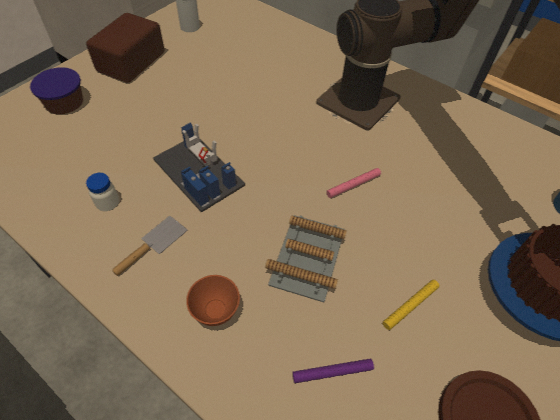

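View pics/top0.png

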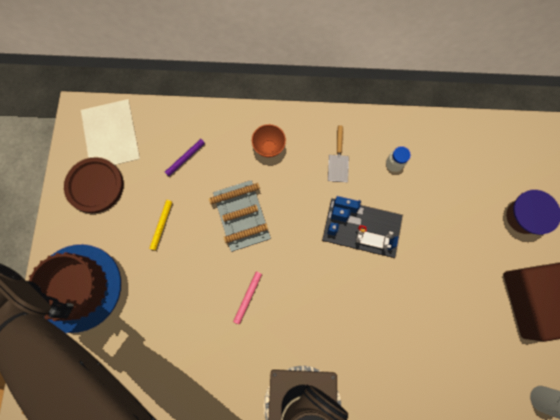

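The scene view shows the stand at about (200,170), the rack at (307,258) with three brown rollers, and the bowl, jar and spatula. The top view puts the stand at (362,228), the rack at (240,215), the bowl at (268,141), the jar at (400,158) and the spatula at (339,155). The pink (248,297), purple (185,157) and yellow (161,225) bars are look-alikes, so I'll leave them alone. Next I'll get coarse positions.

```bash
cat > h.py <<'E'
import numpy as np, cv2
from plant import monitor, eyes
from scipy.spatial.transform import Rotation as Rn
def ray(p,uv):
    d=np.array(p["R"]).T@np.linalg.inv(p["K"])@np.array([uv[0],uv[1],1.]); c=-np.array(p["R"]).T@np.array(p["t"]); return c,d/np.linalg.norm(d)
def plane(p,uv,z):
    c,d=ray(p,uv); return c+d*(z-c[2])/d[2]
def tri(obs):
    A=np.zeros((3,3));b=np.zeros(3);rs=[]
    for p,uv in obs:
        c,d=ray(p,uv);M=np.eye(3)-np.outer(d,d);A+=M;b+=M@c;rs.append((c,d))
    X=np.linalg.solve(A,b); return X,[np.linalg.norm(np.cross(X-c,d))*1e3 for c,d in rs]
def proj(p,X):
    q=np.array(p["K"])@(np.array(p["R"])@X+np.array(p["t"])); return q[:2]/q[2]
def shot(name,fn):
    p=eyes.camera_params(name); i=eyes.read_camera(name); cv2.imwrite(f"pics/{fn}.png",i[:,:,::-1]); np.savez(f"pics/{fn}.npz",K=p["K"],R=p["R"],t=p["t"],i=i); return p,i
def blobs(i,lo,hi,mn=30):
    h=cv2.cvtColor(i,cv2.COLOR_RGB2HSV); m=cv2.inRange(h,np.array(lo),np.array(hi))
    cs,_=cv2.findContours(m,cv2.RETR_EXTERNAL,cv2.CHAIN_APPROX_NONE)
    return sorted([c for c in cs if cv2.contourArea(c)>mn],key=cv2.contourArea,reverse=True)
E
python3 - <<'E'
from h import *
p=eyes.camera_params("top"); i=cv2.imread("pics/top0.png")[:,:,::-1].copy()
for n,uv,z in(("stand plate ctr",(362,228),.01),("rack",(240,216),.03),("cheek",(391,240),.08),("s1",(333,229),.08),("s2",(342,214),.08),("s3",(347,203),.08),("bowl",(268,141),.05),("jar",(401,156),.085),("spat",(339,155),0)):
    print(n,plane(p,uv,z).round(3))
q=eyes.camera_params("scene")
j=cv2.imread("pics/scene0.png")
a=cv2.resize(i[160:260,200:410,::-1],None,fx=3.8,fy=3.8,interpolation=cv2.INTER_CUBIC)[:300]
a=cv2.resize(i[190:265,200:410,::-1],None,fx=3.8,fy=3.8,interpolation=cv2.INTER_CUBIC)
b=cv2.resize(j[115:215,140:350],None,fx=3.0,fy=3.0,interpolation=cv2.INTER_CUBIC)
b=cv2.copyMakeBorder(b,0,0,0,798-630,cv2.BORDER_CONSTANT)
cv2.imwrite("pics/zoom0.png",np.vstack([a,b]))
E
```

```text
stand plate ctr [ 0.518 -0.169  0.01 ]
rack [0.535 0.21  0.03 ]
cheek [ 0.472 -0.238  0.08 ]
s1 [ 0.497 -0.069  0.08 ]
s2 [ 0.544 -0.095  0.08 ]
s3 [ 0.578 -0.11   0.08 ]
bowl [0.777 0.135 0.05 ]
jar [ 0.731 -0.273  0.085]
spat [ 0.76  -0.097 -0.   ]
```

View pics/zoom0.png

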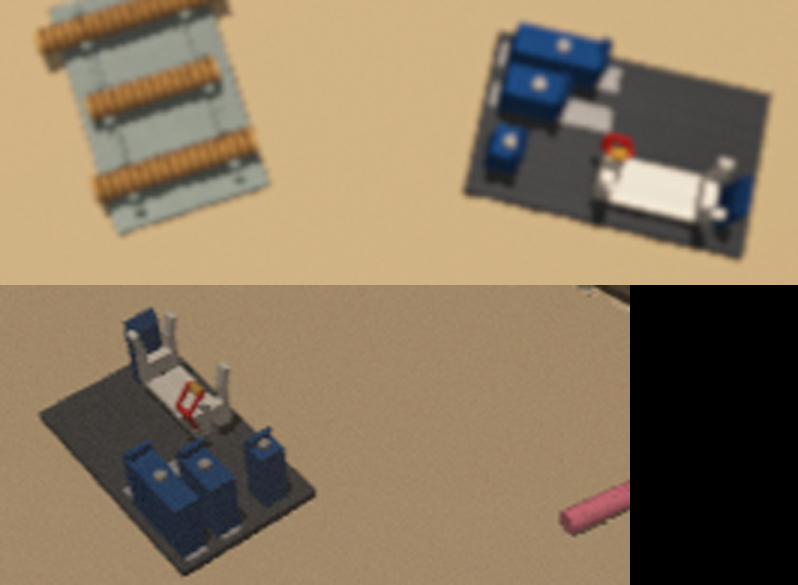

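The stop in use, in line with the forks, is the shortest block: crop (507,148), top view (333,229). That is stop_c at 25 mm, which leaves 165 mm, so it needs the 160 mm roller_c. The longest of the three rack rollers is the one farthest from the robot, at top (235,195). I'll check it from the wrist camera.

```bash
R='[-1,-0.65,0,0,0,0.311,1]'; python3 -m handwheel '[[-1,-0.65,0,0,0,0.311,1],[-1,-0.65,0,0,0,0.311,1],[-1,-0.65,0,0,0,0.311,1],[-1,-0.65,0,0,0,0.311,1],[-1,-0.65,0,0,0,0.311,1],[-1,-0.65,0,0,0,0.311,1],[-1,-0.65,0,0,0,0.311,1],[-1,-0.65,0,0,0,0.311,1],[-1,-0.65,0,0,0,0.311,1],[-1,-0.65,0,0,0,0.311,1]]'
python3 - <<'E'
from h import *
s=monitor.get_state();print(s["time"],s["eef_pos"],s["tcp_rot"],s["qpos"])
p,i=shot("wrist","w1")
print(np.round(p["K"],1),np.round(-p["R"].T@p["t"],3),p["R"].round(3))
E
```

```text
time: 1.35
eef_pos: [0.5303, 0.2247, 0.2498]
tcp_rot: [0.637, 0.771, -0.0, -0.001]
contact_force: [-0.1, 0.6, -0.5]
opening: 1.001
finger_force: 0.0
1.35 [0.53034827 0.22469982 0.24981345] [ 6.36942808e-01  7.70910798e-01 -3.13254319e-04 -5.49796487e-04] [2.24469686e-01 7.06748246e-02 1.82466429e+00 5.16208371e-04
 1.24742065e+00 3.45614696e-02]
[[317.9   0.  274.9]
 [  0.  317.9 210.8]
 [  0.    0.    1. ]] [0.517 0.297 0.374] [[ 0.982  0.188 -0.002]
 [ 0.181 -0.94   0.289]
 [ 0.052 -0.284 -0.957]]
```

View pics/w1.png

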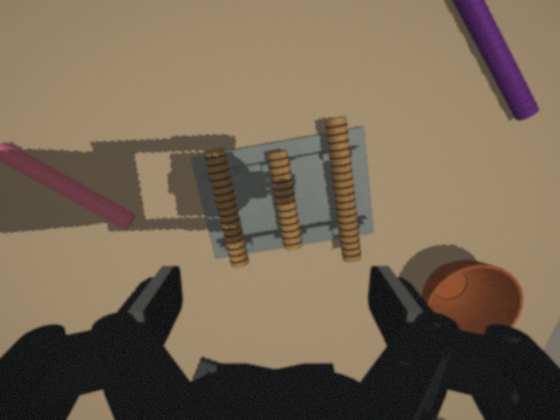

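The wrist view shows the rack with three brown rollers: left (227,208), middle (285,200) and right (343,190), the longest. The bowl is at (472,290). Now I'll measure the rollers.

```bash
cat >> h.py <<'E'
def load(fn):
    d=np.load(f"pics/{fn}.npz"); return {k:d[k] for k in"KRt"},d["i"]
def rollers(i,lo=(8,110,40),hi=(22,255,255),mn=400):
    out=[]
    for c in blobs(i,lo,hi,mn):
        b=cv2.boxPoints(cv2.minAreaRect(c)); l=[np.linalg.norm(b[0]-b[1]),np.linalg.norm(b[1]-b[2])]
        e=((b[0]+b[3])/2,(b[1]+b[2])/2) if l[0]>l[1] else ((b[0]+b[1])/2,(b[2]+b[3])/2)
        out.append((max(l),min(l),sorted(e,key=lambda v:v[1])))
    return out
E
python3 - <<'E'
from h import *
p,i=load("w1")
h=cv2.cvtColor(i,cv2.COLOR_RGB2HSV)
for u,v in((343,190),(285,235),(227,200),(300,50),(260,180)): print((u,v),h[v,u])
for L,W,e in rollers(i): print(L,W,np.round(e,1).tolist(),[plane(p,x,.034).round(3).tolist() for x in e],np.linalg.norm(plane(p,e[0],.034)-plane(p,e[1],.034)))
E
```

```text
(343, 190) [ 16 133 130]
(285, 235) [ 17 131 132]
(227, 200) [ 15 131  64]
(300, 50) [ 17  79 159]
(260, 180) [30  4 66]
100.7793 70.95275 [[424.20001220703125, 283.79998779296875], [521.5999755859375, 309.5]] [[0.728, 0.141, 0.034], [0.857, 0.129, 0.034]] 0.12933958055281922
144.88617 20.319408 [[335.20001220703125, 117.4000015258789], [351.20001220703125, 261.3999938964844]] [[0.577, 0.307, 0.034], [0.635, 0.153, 0.034]] 0.1643153548867524
120.81734 18.722176 [[213.39999389648438, 148.89999389648438], [241.10000610351562, 266.5]] [[0.459, 0.251, 0.034], [0.509, 0.122, 0.034]] 0.1390942342622555
99.35329 18.881697 [[276.5, 151.39999389648438], [293.8999938964844, 249.1999969482422]] [[0.525, 0.261, 0.034], [0.566, 0.155, 0.034]] 0.11389719999026565
```

The lengths come out at 164, 139 and 114 mm, so the right-hand roller is the 160 mm roller_c. Next: a second view from above it, turned to match its direction.

```bash
python3 -m handwheel '[[-0.02,0.19,0.1,0,0,-0.054,0],[-0.02,0.19,0.1,0,0,-0.054,0],[-0.02,0.19,0.1,0,0,-0.054,0],[-0.02,0.19,0.1,0,0,-0.054,0]]' 100
python3 - <<'E'
from h import *
s=monitor.get_state();print(s["time"],s["eef_pos"],s["tcp_rot"],s["opening"])
p,i=shot("wrist","w2"); p1,i1=load("w1")
r1=[r for r in rollers(i1) if r[1]<40][0]
for r in rollers(i): print(r[0],r[1],np.round(r[2],1).tolist())
r2=max([r for r in rollers(i) if r[1]<45],key=lambda r:r[0])
E=[tri([(p1,r1[2][k]),(p,r2[2][k])]) for k in(0,1)]
for x in E: print(x[0].round(4),np.round(x[1],1))
a,b=E[0][0],E[1][0];print("c",(a+b)/2,np.linalg.norm(a-b),np.degrees(np.arctan2(*(a-b)[:2])))
a,b=[plane(p,x,.034) for x in r2[2]];print("c",(a+b)/2,np.linalg.norm(a-b),np.degrees(np.arctan2(*(a-b)[:2])))
E
```

```text
time: 1.9
eef_pos: [0.6061, 0.232, 0.2108]
tcp_rot: [0.569, 0.823, 0.0, -0.0]
contact_force: [0.3, -0.3, -0.0]
opening: 0.502
finger_force: 0.0
1.9 [0.60612283 0.23201647 0.21080514] [ 5.68625646e-01  8.22596418e-01  4.94850276e-05 -7.68424856e-05] 0.5022422891956853
163.99997 22.0 [[274.0, 108.0], [274.0, 272.0]]
140.99408 23.998274 [[130.6999969482422, 118.80000305175781], [147.5, 258.79998779296875]]
112.81224 21.794764 [[203.5, 135.39999389648438], [210.1999969482422, 248.0]]
72.6377 22.487822 [[368.6000061035156, 298.20001220703125], [440.8999938964844, 305.3999938964844]]
[0.5773 0.3065 0.0345] [0. 0.]
[0.6353 0.1523 0.0328] [0.2 0.2]
c [0.60625661 0.22939853 0.03360537] 0.16471576054060086 -20.613668933140136
c [0.60609348 0.22982472 0.034     ] 0.163784266171995 -20.616239851449073
```

View pics/w2.png

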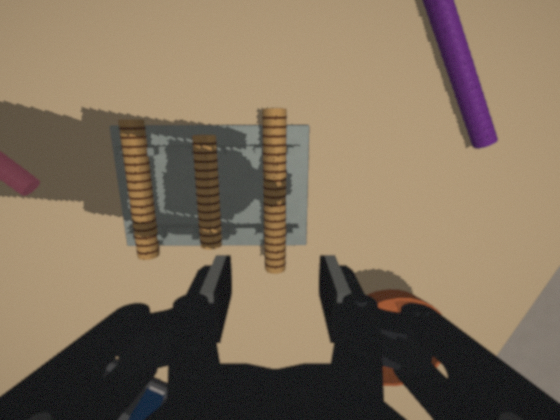

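The second view shows roller_c at (274,190), clear between the fingers' path. It measures 164 mm with its axis at z ≈ 34 mm, which matches the text. I'll grasp it 15 mm towards its -y end.

```bash
python3 -m handwheel '[[-0.045,0,0.15,0,0,0,0],[-0.045,0,0.3,0,0,0,0],[-0.045,0,0.38,0,0,0,0],[-0.045,0,0.42,0,0,0,0],[-0.045,0,0.435,0,0,0,0],[-0.045,0,0.435,0,0,0,0]]' 100;  python3 -m handwheel '[[0,0,0,0,0,0,-1],[0,0,0,0,0,0,-1],[0,0,0,0,0,0,-1],[0,0,0,0,0,0,-1],[0,0,0,0,0,0,-1],[0,0,0,0,0,0,-1]]' 100
```

```text
time: 2.7
eef_pos: [0.6143, 0.2145, 0.038]
tcp_rot: [0.569, 0.822, 0.001, 0.001]
contact_force: [-0.1, 0.7, 0.0]
opening: 0.5
finger_force: 0.0
time: 3.45
eef_pos: [0.6138, 0.2142, 0.0386]
tcp_rot: [0.569, 0.822, 0.0, 0.0]
contact_force: [-2.4, -1.4, 4.5]
opening: 0.226
finger_force: 97.6
```

```bash
python3 -m handwheel '[[0,0,-0.03,0,0,0,-1],[0,0,-0.15,0,0,0,-1],[0,0,-0.3,0,0,0,-1],[0,0,-0.45,0,0,0,-1],[-0.635,-0.545,-0.5,0,0,0.161,-1],[-0.635,-0.545,-0.5,0,0,0.161,-1],[-0.635,-0.545,-0.5,0,0,0.161,-1],[-0.635,-0.545,-0.5,0,0,0.161,-1],[-0.635,-0.545,-0.5,0,0,0.161,-1],[-0.635,-0.545,-0.5,0,0,0.161,-1],[-0.635,-0.545,-0.5,0,0,0.161,-1],[-0.635,-0.545,-0.5,0,0,0.161,-1]]' 
python3 - <<'E'
from h import *
s=monitor.get_state();print(s["time"],s["eef_pos"],s["tcp_rot"],s["opening"])
shot("wrist","w3")
E
```

```text
time: 4.95
eef_pos: [0.4988, -0.0998, 0.2367]
tcp_rot: [0.757, 0.654, 0.0, 0.0]
contact_force: [-0.7, 0.0, -0.9]
opening: 0.221
finger_force: 98.2
4.95 [ 0.4988463  -0.0998218   0.23672404] [7.56791273e-01 6.53656463e-01 3.84543174e-04 2.23093398e-04] 0.22102586047718975
```

View pics/w3.png

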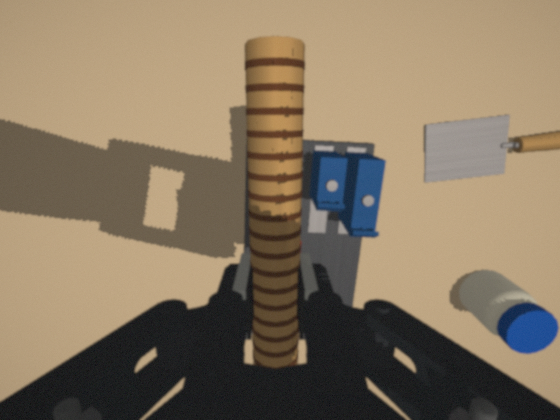

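The wrist view now shows the held roller_c (275,200), square in the grip, covering the stand line. The parked stops are at (330,180) and (365,195). I'll shift sideways and back for two views of the stand.

```bash
python3 -m handwheel '[[-0.27,0.33,0,0,0,0,-1],[-0.27,0.33,0,0,0,0,-1],[-0.27,0.33,0,0,0,0,-1],[-0.27,0.33,0,0,0,0,-1],[-0.27,0.33,0,0,0,0,-1]]' >/dev/null
python3 - <<'E'
from h import *
s=monitor.get_state();print(s["time"],s["eef_pos"],s["tcp_rot"])
shot("wrist","w4")
E
python3 -m handwheel '[[-0.2,0,-0.12,0,0,0,-1],[-0.2,0,-0.12,0,0,0,-1],[-0.2,0,-0.12,0,0,0,-1],[-0.2,0,-0.12,0,0,0,-1]]' >/dev/null
python3 - <<'E'
from h import *
s=monitor.get_state();print(s["time"],s["eef_pos"],s["tcp_rot"])
shot("wrist","w5")
a,b=cv2.imread("pics/w4.png"),cv2.imread("pics/w5.png")
cv2.imwrite("pics/w45.png",np.hstack([a[:,:400],b[:,:400]]))
E
```

```text
5.625 [ 0.61350503 -0.22491876  0.23550167] [ 7.56376312e-01  6.54135939e-01 -1.81090852e-04 -1.00776811e-03]
6.175 [ 0.6015289  -0.30379271  0.28376092] [ 7.56487951e-01  6.54007166e-01  1.35917909e-04 -7.67897467e-04]
```

View pics/w45.png

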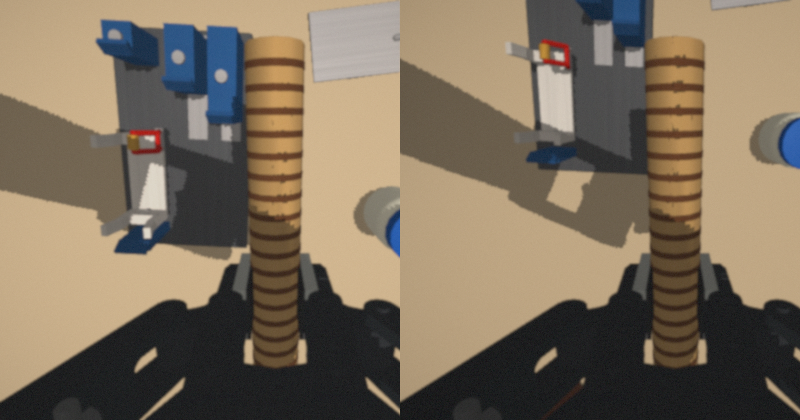

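w4 (left half) shows stop_c in use at (130,42), the parked stops at (183,58) and (224,75), the red jaw and brass wheel at (140,142), and the cheek at (140,237). The base-plate edges are clear at the left and bottom. Next, edge fits on the plate plane plus triangulation of the wheel.

```bash
cat > m.py <<'E'
from h import *
def edge(fn,lines,horizontal):
    # first saturation rise crossing, subpixel, scanning from a (inside plate) to b (table)
    p,i=load(fn); S=cv2.GaussianBlur(cv2.cvtColor(i,cv2.COLOR_RGB2HSV)[:,:,1].astype(np.float32),(3,3),0); P=[];U=[]
    for k,a,b in lines:
        st=1 if b>a else -1; r=np.arange(a,b,st); v=S[k,r] if horizontal else S[r,k]
        j=np.where((v[:-1]<45)&(v[1:]>=45))[0]
        if len(j): 
            j=j[-1]; x=r[j]+st*(45-v[j])/(v[j+1]-v[j]); uv=(x,k) if horizontal else (k,x); U.append(uv);P.append(plane(p,uv,.01)[:2])
    return np.array(P),np.array(U)
def fit(P):
    for _ in range(3):
        vx,vy,x,y=cv2.fitLine(P.astype(np.float32),cv2.DIST_HUBER,0,1e-4,1e-4).ravel(); n=np.array([-vy,vx]); e=(P-[x,y])@n; P=P[abs(e)<max(.0015,1.5*np.std(e))]
    return np.array([vx,vy]),np.array([x,y]),np.std(e)*1e3,len(P)
L4,u=edge("w4",[(k,135,90) for k in list(range(60,120,3))+list(range(165,205,3))],True)
L5,_=edge("w5",[(k,138,105) for k in list(range(62,122,3))],True)
B4,_=edge("w4",[(k,225,262) for k in range(175,242,3)],False)
B5,_=edge("w5",[(k,160,190) for k in range(180,242,3)],False)
for n,P in(("L4",L4),("L5",L5),("B4",B4),("B5",B5)):
    d,c,s,m=fit(P); print(n,np.degrees(np.arctan2(d[1],d[0])).round(2),c.round(4),s.round(2),m)
# blobs: wheel, jaw, blue
W=[]
for fn in("w4","w5"):
    p,i=load(fn)
    for nm,lo,hi,mn in(("gold",(14,150,60),(28,255,255),15),("red",(0,150,60),(6,255,255),20),("red2",(174,150,60),(180,255,255),20),("blue",(100,120,30),(120,255,255),60)):
        for c in blobs(i,lo,hi,mn):
            x,y,w,h=cv2.boundingRect(c)
            if x<245 and y<260: print(fn,nm,x,y,w,h,cv2.contourArea(c),np.array(cv2.moments(c)["m10"]/cv2.moments(c)["m00"]).round(1),np.array(cv2.moments(c)["m01"]/cv2.moments(c)["m00"]).round(1))
E
python3 m.py
```

```text
L4 78.63 [ 0.4568 -0.1459] 0.09 34
L5 78.6 [ 0.4501 -0.1812] 0.17 20
B4 -11.18 [ 0.5233 -0.2869] 0.27 23
B5 -11.5 [ 0.5286 -0.2883] 0.18 21
w4 gold 128 135 10 15 104.5 133.0 141.9
w4 red 130 130 32 24 217.0 148.3 139.4
w4 blue 162 25 81 98 5759.0 206.4 67.9
w4 blue 97 21 61 44 1800.5 128.8 43.0
w4 blue 116 223 53 30 641.5 140.4 239.8
w5 gold 139 44 11 15 100.0 144.2 50.5
w5 red 142 40 28 28 215.0 159.0 53.1
w5 blue 176 0 69 46 1797.0 220.0 17.4
w5 blue 128 147 48 17 503.0 151.9 154.7
```

```bash
cat > g.py <<'E'
from h import *
th=np.radians(-11.4); ex=np.array([np.cos(th),np.sin(th),0]); ey=np.array([-np.sin(th),np.cos(th),0]); O=.5118*ex-.063*ey
def S(X): X=np.array(X)-O; return np.array([X@ex,X@ey,X[2]])*1e3
E
python3 - <<'E'
from g import *
print("O",O)
p4,i4=load("w4");p5,i5=load("w5")
X,e=tri([(p4,(133,141.9)),(p5,(144.2,50.5))]);print("wheel",S(X).round(1),np.round(e,2))
# blue cheek top edge / stop: predicted pixels for check
for nm,s in(("stop near face z72",(0,80,72)),("stop far",(0,105,10)),("cheek inner top lead z72",(0,-85,72)),("plate corner",(105,-115,10)),("-35,115",(-35,115,10))):
    s=np.array(s)/1e3; print(nm,proj(p4,O+s[0]*ex+s[1]*ey+[0,0,s[2]]).round(1))
# roller end in hand
st={"w4":([.61350503,-.22491876,.23550167],[7.56376312e-01,6.54135939e-01,-1.8e-04,-1.0e-03])}
R=Rn.from_quat(st["w4"][1]).as_matrix();T=np.array(st["w4"][0])
h=cv2.cvtColor(i4,cv2.COLOR_RGB2HSV)
for v in(28,34,36,38,40,60): print(v,h[v,275])
row=h[85,:,:]; print([ (u,row[u].tolist()) for u in (243,245,247,249,251,299,301,303,305,307)])
for uv in((275,37),(246,75),(304,75),(248,150),(301,150)):
    print(uv,(R.T@(plane(p4,uv,T[2]-.0046)-T)*1e3).round(1),(R.T@(plane(p4,uv,T[2]+.006)-T)*1e3).round(1))
print((R.T@ey).round(4),(R.T@ex).round(4))
E
```

```text
O [ 0.48925037 -0.16291811  0.        ]
wheel [ 9.   9.  81.2] [0.15 0.15]
stop near face z72 [120.2  52.5]
stop far [147.4  36.5]
cheek inner top lead z72 [134.9 239. ]
plate corner [247.4 247.5]
-35,115 [110.8  22.9]
28 [ 18  82 199]
34 [ 17  80 200]
36 [ 17 110 195]
38 [ 17 131 199]
40 [ 17 134 202]
60 [ 12 153 107]
[(243, [114, 32, 80]), (245, [9, 54, 81]), (247, [14, 126, 87]), (249, [13, 129, 89]), (251, [13, 140, 91]), (299, [13, 138, 102]), (301, [14, 146, 98]), (303, [16, 93, 132]), (305, [18, 82, 197]), (307, [18, 80, 207])]
(275, 37) [101.1   0.3   4.7] [98.9  0.3 -5.9]
(246, 75) [ 88.3 -10.6   4.7] [87.1 -9.7 -5.9]
(304, 75) [88.3 11.1  4.7] [87.1 10.3 -5.9]
(248, 150) [ 60.6 -10.5   4.7] [61.7 -9.6 -5.9]
(301, 150) [60.6 10.7  4.6] [61.7  9.8 -6. ]
[9.985e-01 5.420e-02 9.000e-04] [-0.0542  0.9985 -0.0018]
```

The stand pose is consistent: yaw -11.4° and origin (0.4893,-0.1629). The wheel measures stand (9, 9, 81) mm, which matches x = 9, y = 10 and puts the seated axis at roughly z 60–65 mm. The grasp sits 19 mm from the roller centre on the cheek side, so the TCP goes to stand y = -21.5 mm.

```bash
python3 -m handwheel '[[0.254,-0.3315,0.1,0,0,0.0172,-1],[0.254,-0.3315,0.1,0,0,0.0172,-1],[0.254,-0.3315,0.1,0,0,0.0172,-1],[0.254,-0.3315,0.2,0,0,0.0172,-1],[0.254,-0.3315,0.3,0,0,0.0172,-1],[0.254,-0.3315,0.36,0,0,0.0172,-1],[0.254,-0.3315,0.36,0,0,0.0172,-1],[0.254,-0.3315,0.36,0,0,0.0172,-1]]' 120
cat >> g.py <<'E'
def err():
    s=monitor.get_state();R=Rn.from_quat(s["tcp_rot"]).as_matrix();T=np.array(s["eef_pos"])
    tgt=O-.0215*ey; d=R.T@(tgt-T); rv=Rn.from_matrix(R.T@np.column_stack([ey,ex,[0,0,-1]])).as_rotvec()
    print("t",s["time"],"TCP stand",S(T).round(1),"to go xy units",(d[:2]/.4).round(4),"turn",(rv/np.pi).round(4),"F",np.array(s["contact_force"]).round(1),"M",np.array(s["wrist_torque"]).round(2))
    return s
E
python3 - <<'E'
from g import *
err()
p,i=shot("wrist","w6")
err()
E
```

```text
time: 7.22
eef_pos: [0.4859, -0.1853, 0.1411]
tcp_rot: [0.774, 0.633, 0.0, 0.0]
contact_force: [0.5, 0.3, -1.9]
opening: 0.217
finger_force: 118.4
t 7.225 TCP stand [  1.2 -22.6 141.1] to go xy units [ 0.003  -0.0033] turn [ 0.0003  0.0001 -0.0001] F [ 0.5  0.3 -1.9] M [-0.02 -0.02  0.05]
t 7.275 TCP stand [  1.6 -22.9 141.7] to go xy units [ 0.0039 -0.0049] turn [ 0.0007  0.0002 -0.0002] F [ 0.5 -0.1 -1.3] M [-0.01 -0.   -0.01]
```

View pics/w6.png

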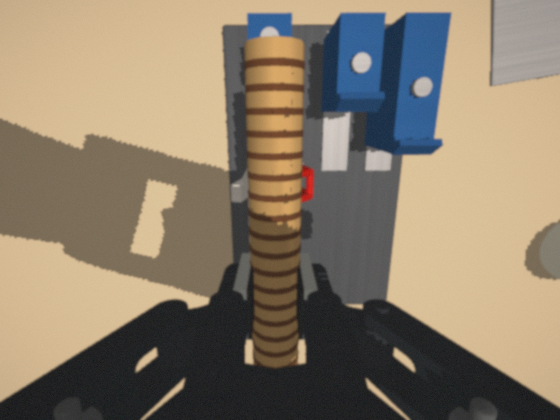

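w6 shows the roller (275,200) in line with the stop (270,30), the jaw (308,184) to its right and a fork tine at (238,188). I'll trim the position and start descending.

```bash
python3 -m handwheel '[[0.0035,-0.004,0.04,0,0,0,-1],[0.0035,-0.004,0.08,0,0,0,-1],[0.0035,-0.004,0.091,0,0,0,-1],[0.0035,-0.004,0.091,0,0,0,-1],[0.0035,-0.004,0.091,0,0,0,-1]]'; python3 -c "
from g import *
err()"
```

```text
time: 7.9
eef_pos: [0.4845, -0.1843, 0.1043]
tcp_rot: [0.774, 0.633, 0.0, 0.0]
contact_force: [0.0, -0.5, -1.3]
opening: 0.214
finger_force: 118.4
t 7.9 TCP stand [ -0.4 -21.9 104.3] to go xy units [0.001  0.0008] turn [ 0.0002  0.0001 -0.0004] F [ 0.  -0.5 -1.3] M [-0.03 -0.01 -0.04]
```

```bash
python3 -m handwheel '[[0.001,0.001,0.005,0,0,0,-1],[0.001,0.001,0.01,0,0,0,-1],[0.001,0.001,0.015,0,0,0,-1],[0.001,0.001,0.02,0,0,0,-1]]'; python3 -m handwheel '[[0,0,0.004,0,0,0,-1],[0,0,0.008,0,0,0,-1],[0,0,0.01,0,0,0,-1]]'; python3 -c "
from g import *
err()"
```

```text
time: 8.4
eef_pos: [0.4846, -0.1837, 0.0958]
tcp_rot: [0.774, 0.633, -0.0, -0.0]
contact_force: [0.0, 0.3, -1.1]
opening: 0.216
finger_force: 118.4
time: 8.78
eef_pos: [0.4844, -0.184, 0.0938]
tcp_rot: [0.774, 0.633, -0.001, -0.001]
contact_force: [-7.7, 2.2, 12.8]
opening: 0.216
finger_force: 120.4
t 8.775 TCP stand [ -0.6 -21.6  93.8] to go xy units [0.0003 0.0022] turn [-0.0009  0.      0.    ] F [-7.7  2.2 12.8] M [0.64 1.07 0.24]
```

Jaw contact at TCP z ≈ 0.094 implies it seats at TCP z ≈ 0.066. I'll press on in small steps.

```bash
for k in 1; do python3 -m handwheel '[[0,0.001,0.005,0,0,0,-1],[0,0.001,0.01,0,0,0,-1]]'; python3 -m handwheel '[[0,0,0.005,0,0,0,-1],[0,0,0.01,0,0,0,-1]]'; done; python3 -c "
from g import *
err()"
```

```text
time: 9.02
eef_pos: [0.4836, -0.1836, 0.0878]
tcp_rot: [0.774, 0.633, -0.001, -0.002]
contact_force: [-5.9, -0.5, 1.1]
opening: 0.216
finger_force: 119.5
time: 9.28
eef_pos: [0.4829, -0.1834, 0.0828]
tcp_rot: [0.774, 0.634, -0.002, -0.002]
contact_force: [-5.5, -1.8, -0.3]
opening: 0.22
finger_force: 119.2
t 9.275 TCP stand [ -2.2 -21.3  82.8] to go xy units [-0.0005  0.0069] turn [-0.002  -0.      0.0001] F [-5.5 -1.8 -0.3] M [-0.16  0.91  0.13]
```

```bash
python3 -m handwheel '[[0,0.003,0.005,0,0,0,-1],[0,0.003,0.01,0,0,0,-1]]'; python3 -m handwheel '[[0,0,0.005,0,0,0,-1],[0,0,0.01,0,0,0,-1]]'; python3 -c "
from g import *
err()"
```

```text
time: 9.52
eef_pos: [0.4837, -0.1835, 0.0783]
tcp_rot: [0.774, 0.634, -0.002, -0.003]
contact_force: [-5.4, -0.6, -2.2]
opening: 0.213
finger_force: 119.1
time: 9.78
eef_pos: [0.4836, -0.1835, 0.074]
tcp_rot: [0.774, 0.633, -0.002, -0.003]
contact_force: [-5.0, -1.2, -3.6]
opening: 0.216
finger_force: 118.9
t 9.775 TCP stand [ -1.4 -21.3  74. ] to go xy units [-0.0005  0.0049] turn [-0.0022 -0.      0.0001] F [-5.  -1.2 -3.6] M [-0.34  0.74  0.11]
```

```bash
python3 -m handwheel '[[0,0.001,0.004,0,0,0,-1],[0,0.001,0.008,0,0,0,-1]]'; python3 -m handwheel '[[0,0,0.003,0,0,0,-1],[0,0,0.005,0,0,0,-1]]';python3 -m handwheel '[[0,0,0.0025,0,0,0,-1],[0,0,0.005,0,0,0,-1]]'; python3 -c "
from g import *
err()"
```

```text
time: 10.02
eef_pos: [0.4851, -0.1836, 0.0715]
tcp_rot: [0.774, 0.633, -0.001, -0.002]
contact_force: [-6.8, -0.9, -3.9]
opening: 0.219
finger_force: 118.9
time: 10.28
eef_pos: [0.4851, -0.1837, 0.0695]
tcp_rot: [0.774, 0.633, -0.001, -0.002]
contact_force: [-4.2, -1.4, -4.7]
opening: 0.214
finger_force: 119.0
time: 10.52
eef_pos: [0.4854, -0.1837, 0.0679]
tcp_rot: [0.774, 0.633, -0.001, -0.002]
contact_force: [-6.2, -0.7, -1.0]
opening: 0.215
finger_force: 119.6
t 10.525 TCP stand [  0.4 -21.1  67.9] to go xy units [-0.001  -0.0004] turn [-0.0011 -0.0002 -0.0006] F [-6.2 -0.7 -1. ] M [-0.2   0.98 -0.11]
```

```bash
python3 -m handwheel '[[0,0,0.0025,0,0,0,-1],[0,0,0.005,0,0,0,-1]]'; python3 -m handwheel '[[0,0,0.0025,0,0,0,-1],[0,0,0.0025,0,0,0,-1]]'; python3 -c "
from g import *
err()"
```

```text
time: 10.78
eef_pos: [0.4859, -0.1838, 0.0672]
tcp_rot: [0.775, 0.632, -0.001, -0.002]
contact_force: [-8.6, 1.2, 7.0]
opening: 0.215
finger_force: 120.6
time: 11.02
eef_pos: [0.4859, -0.1839, 0.0671]
tcp_rot: [0.775, 0.632, -0.001, -0.002]
contact_force: [-11.0, 1.2, 9.8]
opening: 0.217
finger_force: 120.8
t 11.025 TCP stand [  0.8 -21.2  67.1] to go xy units [-0.001  -0.0014] turn [-0.0012 -0.0004 -0.001 ] F [-11.    1.2   9.8] M [ 0.17  1.63 -0.3 ]
```

It bottoms at TCP z ≈ 0.067, with the upward force rising to 10 N. I'll ease the sideways load and press slightly more to seat both ends.

```bash
python3 -m handwheel '[[0,-0.003,0.0025,0,0,0,-1],[0,-0.003,0.005,0,0,0,-1]]'; python3 -c "
from g import *
err()"
```

```text
time: 11.28
eef_pos: [0.4859, -0.1839, 0.067]
tcp_rot: [0.775, 0.632, -0.0, -0.001]
contact_force: [-13.0, 4.3, 20.2]
opening: 0.216
finger_force: 122.2
t 11.275 TCP stand [  0.8 -21.2  67. ] to go xy units [-0.0009 -0.0018] turn [-0.0006 -0.0004 -0.001 ] F [-13.    4.3  20.2] M [ 0.6   2.01 -0.31]
```

```bash
python3 -m handwheel '[[0,0,-0.003,0,0,0,-1],[0,0,-0.003,0,0,0,0],[0,0,-0.003,0,0,0,0],[0,0,-0.003,0,0,0,0],[0,0,-0.003,0,0,0,0]]' 40; python3 -m handwheel '[[0,0,-0.1,0,0,0,0],[0,0,-0.2,0,0,0,0],[-0.15,0,-0.3,0,0,0,0],[-0.3,0,-0.4,0,0,0,0],[-0.3,0.2,-0.4,0,0,0,0],[-0.3,0.2,-0.4,0,0,0,0],[-0.3,0.2,-0.4,0,0,0,0]]'
python3 - <<'E'
from g import *
err()
p,i=shot("wrist","w7"); shot("scene","s7"); shot("top","t7")
cv2.imwrite("pics/v7.png",np.hstack([cv2.resize(i[:300,:400,::-1],None,fx=1.25,fy=1.25),cv2.resize(cv2.imread("pics/s7.png")[115:215,145:225],(300,375))]))
E
```

```text
time: 11.9
eef_pos: [0.4858, -0.184, 0.065]
tcp_rot: [0.774, 0.633, 0.0, 0.0]
contact_force: [0.1, -0.2, -0.1]
opening: 0.504
finger_force: 0.0
time: 12.78
eef_pos: [0.5408, -0.318, 0.2247]
tcp_rot: [0.774, 0.633, 0.0, 0.0]
contact_force: [-0.2, -0.4, -0.3]
opening: 0.501
finger_force: 0.0
t 12.775 TCP stand [  81.2 -141.9  224.7] to go xy units [ 0.3007 -0.2034] turn [ 0.0001 -0.     -0.0004] F [-0.2 -0.4 -0.3] M [-0.01  0.01 -0.05]
```

View pics/v7.png

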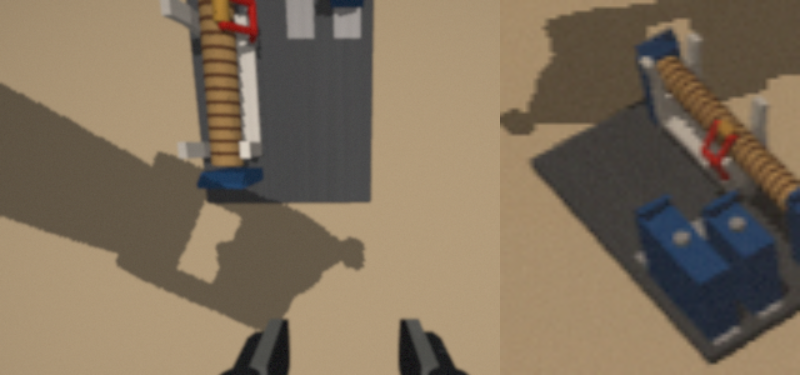

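v7 shows roller_c (crop (220,90)) in both forks between cheek and stop, with the wheel (222,10) over it and the cheek at (230,178). I'll check level and jaw numerically from two further views.

```bash
python3 -m handwheel '[[0.14,0,0,0,0,0,0],[0.14,0,0,0,0,0,0],[0.14,0,0,0,0,0,0]]' >/dev/null
python3 -c "
from h import *
shot('wrist','w8')"
python3 -m handwheel '[[0,0.2,-0.05,0,0,0,0],[0,0.2,-0.05,0,0,0,0],[0,0.2,-0.05,0,0,0,0],[0,0.2,-0.05,0,0,0,0]]' >/dev/null
python3 - <<'E'
from g import *
shot('wrist','w9'); D={}
for fn in("w8","w9"):
    p,i=load(fn)
    g=[c for c in blobs(i,(14,150,60),(28,255,255),10)]
    for c in g:
        m=cv2.moments(c); uv=(m["m10"]/m["m00"],m["m01"]/m["m00"]); q=S(plane(p,uv,.08)); 
        if abs(q[0]-9)<25 and abs(q[1]-10)<25: print(fn,"gold",np.round(uv,1),m["m00"],q.round(1)); D.setdefault(fn,uv)
    # roller silhouette midline at the image rows where stand y=-60..75
    h=cv2.cvtColor(i,cv2.COLOR_RGB2HSV)
    m=cv2.inRange(h,np.array((6,100,40)),np.array((22,255,255)))
    for ys in(-50,-30,-10,30,50,70):
        c=O+ys/1e3*ey+[0,0,.062]; uv=proj(p,c); r=int(round(uv[1])); u0=int(uv[0]); row=np.where(m[r,max(0,u0-30):u0+30])[0]+max(0,u0-30)
        print(fn,ys,uv.round(1),"mask",row.min() if len(row) else None,row.max() if len(row) else None,len(row))
if len(D)==2:
    X,e=tri([(load(f)[0],D[f]) for f in("w8","w9")]);print("wheel",S(X).round(1),np.round(e,2))
a,b=cv2.imread("pics/w8.png"),cv2.imread("pics/w9.png")
cv2.imwrite("pics/v89.png",np.hstack([a[:300,:400],b[:300,:400]]))
E
```

```text
w8 gold [184.3  88.6] 191.5 [ 8.1  8.7 80. ]
w8 -50 [186.3 159.9] mask 175 197 23
w8 -30 [184.5 137.1] mask 173 196 24
w8 -10 [182.5 113.4] mask 171 194 24
w8 30 [178.4  62.8] mask 167 193 27
w8 50 [176.2  35.8] mask 165 191 27
w8 70 [173.9   7.6] mask 162 189 28
w9 gold [97.6 89.7] 183.5 [ 8.5  8.7 80. ]
w9 -50 [108.9 156.5] mask 97 120 24
w9 -30 [105.6 135.1] mask 92 117 26
w9 -10 [102.2 112.9] mask 89 114 26
w9 30 [95.  65.7] mask 82 108 27
w9 50 [91.1 40.6] mask 78 106 29
w9 70 [87.2 14.4] mask 74 101 28
wheel [ 7.6  8.9 78.4] [0. 0.]
```

View pics/v89.png

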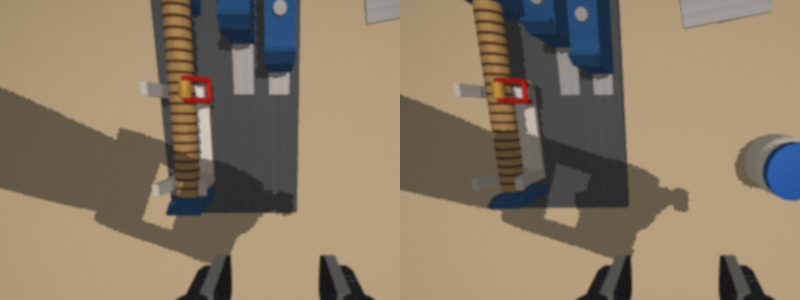

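The roller lies in line, jaw over it. To confirm it is level, I'll intersect the two views' midline planes to get the axis in 3D.

```bash
python3 - <<'E'
from g import *
N=[]
for fn in("w8","w9"):
    p,i=load(fn); m=cv2.inRange(cv2.cvtColor(i,cv2.COLOR_RGB2HSV),np.array((6,95,30)),np.array((22,255,255))); L=[];Rr=[]
    for ys in np.r_[-58:-2:1.,25:72:1.]:
        uv=proj(p,O+ys/1e3*ey+[0,0,.062]); r=int(round(uv[1])); u=int(uv[0]); row=np.where(m[r,u-20:u+21])[0]+u-20
        if 20<len(row)<32: L.append((row.min()-.5,r));Rr.append((row.max()+.5,r))
    nn=[]
    for E in(L,Rr):
        E=np.array(E,np.float32); vx,vy,x,y=cv2.fitLine(E,cv2.DIST_HUBER,0,.01,.01).ravel()
        a=ray(p,(x,y))[1];b=ray(p,(x+50*vx,y+50*vy))[1];n=np.cross(a,b);n/=np.linalg.norm(n);n*=np.sign(n@ex);nn.append(n)
    n=nn[0]+nn[1]; n/=np.linalg.norm(n); N.append((n,n@(-p["R"].T@p["t"]))); print(fn,len(L))
d=np.cross(N[0][0],N[1][0]); d/=np.linalg.norm(d); d*=np.sign(d@ey)
for ys in(-80,0,75):
    X=np.linalg.solve(np.array([N[0][0],N[1][0],ey]),[N[0][1],N[1][1],ey@O+ys/1e3]); print(S(X).round(1))
print("tilt",d[2].round(3),"yaw",(d@ex).round(3))
E
```

```text
w8 103
w9 103
[ -0.3 -80.   64. ]
[ 1.1 -0.  64.4]
[ 2.5 75.  64.7]
tilt 0.005 yaw 0.018
```

Level (tilt 0.005 rad), yaw 0.018, x ≈ +1 mm, axis height ≈ 64 mm. One last check that the rack rollers and bystanders haven't moved, then I'll hand it in.

```bash
python3 - <<'E'
from g import *
a=cv2.imread("pics/top0.png").astype(int);b=cv2.imread("pics/t7.png").astype(int)
for n,(x0,x1,y0,y1) in dict(two_rollers=(215,272,204,250),bowl=(245,292,120,165),spat_jar=(325,415,120,185)).items(): print(n,np.abs(a-b)[y0:y1,x0:x1].mean().round(2))
from plant import ctrl
print(ctrl.sign_off(), monitor.get_state()["time"])
E
```

```text
two_rollers 18.36
bowl 15.57
spat_jar 19.5
the job is handed in; nothing more can be done
the job is handed in; nothing more can be done
```

The 160 mm roller (roller_c) is seated level in both forks, with the jaw closed over it as far as the camera shows, and the job is handed in. My last before/after check of the other rollers, bowl, jar and spatula was inconclusive: the picture differed everywhere, probably from the arm's shadow. I saw no contact with any of them.

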